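Screw a brass hose elbow into a clamped fitting and nip it up

TASK

Pick up the brass hose elbow, lower its spigot into the round brass fitting clamped in the vise so that its two lugs drop through the two slots, and screw it in clockwise (seen from above). When you feel the rubber seal at the bottom begin to push back, turn it about a twelfth of a turn (30 degrees) more, stop there and let go; do not overtighten or force it, and leave the jar, the steel nipple and the wrench alone.

Things in the scene. Friction and masses are not known exactly. Their poses are not given: they have to be found in the camera images.
- elbow_grip (a point): Loose brass hose elbow, about 0.3 kg, standing upright on its spigot. This point is the centre of its 34 mm cube-shaped body, 59 mm above the spigot's tip; z is up, x points along the 18 mm thick hose tail that leaves the body 34 mm long to +x; a low plug (22 mm across, 6 mm proud) is on the -x face. The +y and -y faces are bare flats to grip, 34 mm apart; white stripes on top run along y.
- elbow_tip (a point): Centre of the lower end of the elbow's spigot (28 mm diameter, 42 mm long below the cube), same axes as elbow_grip. Two round lugs, 6 mm thick, stick out of the spigot to +y and -y (right below the two gripping flats and the white stripes), 39 mm over both ends, their centre line 6 mm above the tip.
- vise: Blue machine vise fixed to the bench, 230 mm long along its x, 52 mm high at the jaws. Origin at the centre of its underside, z up.
- socket: The brass female fitting clamped in the vise, fixed: 50 mm outside diameter, 57 mm tall, the top 27 mm above the jaws. Origin at the centre of its underside, z up. Friction holds the elbow at the angle where it is left in it. While the elbow is held within its play in the thread, neither on floor nor roof, the seal's push is felt as an upward force on the hand; against the roof the thread carries it.
- socket_mouth (a point): Centre of the fitting's mouth, in the plane of its flat top; z up along the bore, which is 30.6 mm wide. Two lug slots about 9 mm wide, open at the top, lie at +y and -y, marked white on the rim; the elbow may go in either way round. With the lugs lowered through the slots the tip stops 15.5 mm below the mouth, on the floor of the thread.
- thread (a point): Start of the thread, on the bore's axis 5 mm below the mouth, at its roof's height. Two-start, 7 mm down per radian clockwise from above (44 mm per turn), 1.5 mm of up-and-down play. The roof starts 20 degrees after the slot's middle; a lug touching it there has the tip 14 mm below the mouth. The thread ends about 150 degrees after the slot.
- seal_zone (a point): On the bore's axis 20 mm below the mouth. Hereabouts (from 5 mm above to 6 mm below; it varies and is hard to see) lies a springy rubber seal, 3 N per mm. The tip first meets it with the lugs 35 to 112 degrees past the slots; 30 degrees beyond first touch, lugs against the roof, it presses 11 N; over 22 N ruins it.
- jar_mid (a point): Centre of a jar with a red cap, 60 mm diameter, 70 mm tall, standing on the bench; a bystander.
- nipple_mid (a point): Centre of a loose straight steel nipple, 38 mm across its collar, 54 mm tall, standing on the bench; a bystander.
- wrench_grip (a point): Handle of a steel wrench lying on the bench; a bystander.

How it is judged:
On the way, in this order (a step that is already met when the one before it is completed fails the run):
1. the elbow's spigot is in the fitting's bore with both lugs through the slots (z of elbow_tip in the frame of socket_mouth below -0.012 m and horizontal distance between elbow_tip and socket_mouth below 0.004 m), for 0.1 s.
2. the elbow has been screwed down onto the seal (contact force between seal_c0 and elbow above 3 N and horizontal distance between elbow_tip and socket_mouth below 0.004 m), for 0.1 s.
At the end, for the whole second after the job is handed in: The elbow is left standing upright (within 0.1 rad) in the fitting, centred within 4 mm, at rest, its tip more than 14 mm below the mouth, and pressed on the seal with 7 to 15 N, that is about 19 to 41 degrees past first touch (contact force between seal_c0 and elbow between 7 and 15 N and horizontal distance between elbow_tip and socket_mouth below 0.004 m and z of elbow_tip in the frame of socket_mouth below -0.014 m and angle between elbow_tip's own z axis and vertical below 0.1 rad and linear speed of elbow below 0.01 m/s).
It fails at once if the seal is crushed by overtightening (over 22 N) (contact force between seal_c0 and elbow above 22 N).
It fails at once if the elbow is forced against the fitting (over 60 N) (contact force between elbow and socket above 60 N).
It fails at once if the red-capped jar is moved by more than 30 mm (distance of jar_mid from where it was at the start of the episode above 0.03 m).
It fails at once if the steel nipple is moved by more than 30 mm (distance of nipple_mid from where it was at the start of the episode above 0.03 m).
It fails at once if the wrench is moved by more than 30 mm (distance of wrench_grip from where it was at the start of the episode above 0.03 m).
It also fails if it takes over 72 s, if anything falls off the work surface, if the arm or the gripper's body presses on something with over 40 N, if the wrist force passes 120 N, or if a joint passes its speed limit or range.

ROBOT

A 6-joint arm with a two-finger parallel gripper is mounted at the origin on the work surface. World frame = base frame: x ahead of the robot, y to its left, z up, the work surface at z = 0. Lengths are in m, angles in rad, forces in N, time in s.
With the tool pointing down it reaches from about 0.325 to 0.85 m from the base axis. Payload 4.4 kg.
Tool frame: the origin (TCP) lies midway between the tips of the shut fingers; the grasp point (between the pads) lies r.hold_point_z behind it (r.hold_point_z is the distance from the TCP to the grasp point, in m); z points along the fingers, y is the direction in which the jaws open and shut (so a half turn about z gives the same grasp; the last joint's range is limited). The gripper opens to 94 mm and grips with 3 to 60 N. Pads are 16 mm wide; open, the fingers measure 119 mm over their backs; the gripper's body (75 mm by 177 mm) begins 78 mm behind the grasp point.
Start: joints at [1.173, 0.207, 1.542, -0, 1.393, -0.15], TCP at [0.14, 0.558, 0.172] pointing down, gripper open.
Joint ranges: [-2.73, 2.73], [-0.86, 2.22], [0.23, 2.46], [-1.11, 4.25], [0.08, 2.63], [-2.82, 2.82]. Speed limits (rad/s): [2.79, 2.79, 3.14, 3.14, 3.14, 3.14].

INTERFACE

Orientations are given as a unit quaternion [w, x, y, z].
In Python, from cell import r gives the robot as it stands.
- The arm moves only by the tool step_arm, never from a script. Its argument "motion" is a list of rows, each a list of 7 numbers: the shift along the tool's x, y, z in units of 0.5 m (1.0 is 0.5 m), then the turn, a rotation vector about the tool's x, y, z in units of 120 degrees (1.0 is 120 degrees), then the finger opening in mm, from 0 to 94. In form: [[tx, ty, tz, wx, wy, wz, jaw], ...]. A call has 1 to 10 rows; each row is the pose to reach, as a shift and turn from the pose measured when the call began, along the tool's axes at that moment; what a row does not reach only later rows make up. A row lasts 1/10 s, in which the tool goes at most 50 mm and 8.59 degrees, less where a joint would pass 70% of its speed; a pose out of reach is approached as far as the arm can. A call with a number of a shift or a turn outside -1 to 1 is refused whole. A call with a gripper value outside its range is refused whole. The fingers move at their own pace and stop on an object; "squeeze" is the grip in N (left out, the last holds). Time passes only in rows, so rows that repeat a pose let the fingers close. It gives the time, the measured TCP pose, the force and the opening at its end, in the units of the state.
- r.read_state(): the state, without advancing time (a new reading comes with each control period).
- r.read_camera(name): name is "scene" or "top" or "wrist"; returns the picture (400x640x3 uint8, red, green, blue); there is no depth.
- r.camera_model(name): a dict with "K" (3x3 intrinsics, pixels), "rvec" (rotation vector, rad) and "tvec" (3), from world to camera coordinates, as OpenCV has them. Camera axes: x right, y down, z forward; pixel columns grow to the right and rows downward; lengths in m; the calibration is good to about 2 mm. A picture is of the moment at which its call begins: read the wrist's pose just before it. camera_model takes no time and is no camera call; for the wrist camera it gives the pose at the moment of the call.
- r.close_job(): hands the job in, once; it reports no verdict.
The state is a dict: "clock": time; "qpos": joint angles; "qd": joint speeds; "effort": joint torques, N m; "position": TCP position; "eef_rot": TCP orientation; "wrist_force": force on the tool from outside, world axes, zero at the start; "wrist_torque": the same for the moment, N m; "opening": finger opening in m.
Only numpy, scipy, OpenCV 4.12 (cv2) and the standard library are available. Lean on these libraries where they do the work, as an engineer would, in place of code of your own. Each camera call takes 0.05 s, during which the arm holds its last target.

## Working session

There is one attempt and no reset: what is moved stays moved. The work goes in short steps, Python scripts to look and compute and a tool call to move; the robot and the scene stay as the last step left them, time stands still between calls to the robot, and variables do not carry over. Pictures are saved under pics/ and viewed, and the job is handed in when it is done.

Besides the shell and the picture viewer there is one more tool, called by a JSON object that holds its "op" and its "data", one argument or row to a line. step_arm: Moves the arm, as the interface text tells. Shifts and turns lie within -1 to 1; 1 stands for 0.5 m of shift or 120 degrees of turn. Its arguments: {"type":"object","properties":{"motion":{"type":"array"},"squeeze":{"type":"number"}},"required":["motion"]}

```bash
ls; mkdir -p pics; python3 - <<'E'
from cell import r
import cv2
print(r.read_state(), r.hold_point_z)
for n in ["scene","top","wrist"]:
    m=r.camera_model(n); print(n,m)
    cv2.imwrite(f"pics/{n}0.png",r.read_camera(n)[:,:,::-1])
E
```

```text
pics
{'clock': 0.0, 'qpos': array([ 1.17348312e+00,  2.07411721e-01,  1.54292725e+00, -6.18754663e-07,
        1.39343731e+00, -1.50501506e-01]), 'qd': array([0.00240847, 0.00180703, 0.00039848, 0.00119259, 0.0003208 ,
       0.00084664]), 'effort': array([ 8.04767615e-05, -3.70851052e+01, -2.81427813e+01,  6.98837126e-02,
        3.58877191e-02, -1.62721458e-04]), 'position': array([0.14015949, 0.55677921, 0.17060822]), 'eef_rot': array([-2.95037575e-04,  1.23092734e-01,  9.92394572e-01, -1.05119590e-03]), 'wrist_force': array([ 0.34516352, -0.85398941, -0.19381135]), 'wrist_torque': array([-0.00739717, -0.02904221,  0.05020191]), 'opening': 0.09387866083838896} 0.0188
scene {'K': array([[495.23791068,   0.        , 323.73540038],
       [  0.        , 495.23791068, 202.40593699],
       [  0.        ,   0.        ,   1.        ]]), 'rvec': array([ 2.39317866,  0.85050923, -0.2950778 ]), 'tvec': array([-0.42518177, -0.27152913,  1.66156246])}
top {'K': array([[433.90010427,   0.        , 318.46465918],
       [  0.        , 433.90010427, 196.52651653],
       [  0.        ,   0.        ,   1.        ]]), 'rvec': array([ 2.20332114, -2.14392668,  0.07553879]), 'tvec': array([-0.03337431,  0.5902721 ,  0.94873529])}
wrist {'K': array([[303.0129998 ,   0.        , 312.52273829],
       [  0.        , 303.0129998 , 195.25451066],
       [  0.        ,   0.        ,   1.        ]]), 'rvec': array([-2.30530269, -1.79720914, -0.23607185]), 'tvec': array([-0.57498599, -0.02704697,  0.39136804])}
```

View pics/scene0.png

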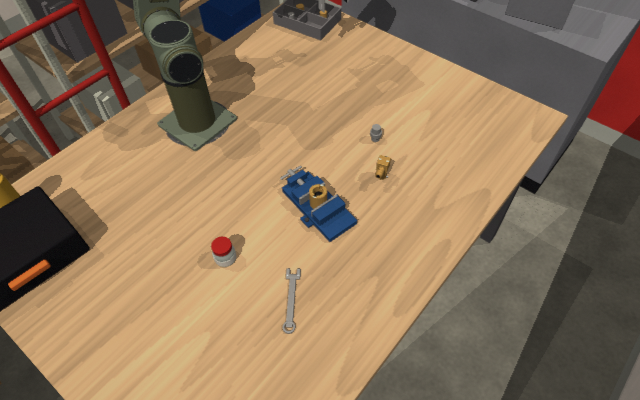

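View pics/top0.png

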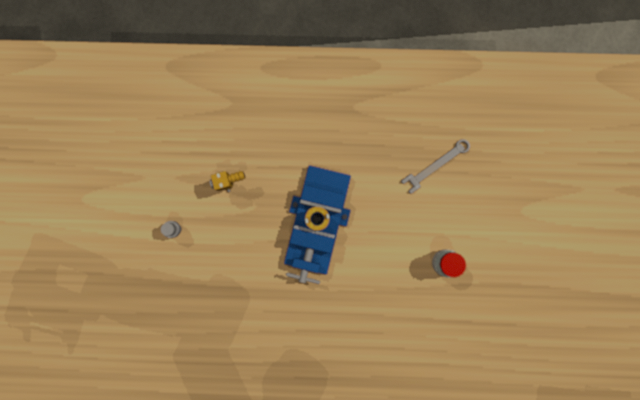

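View pics/wrist0.png

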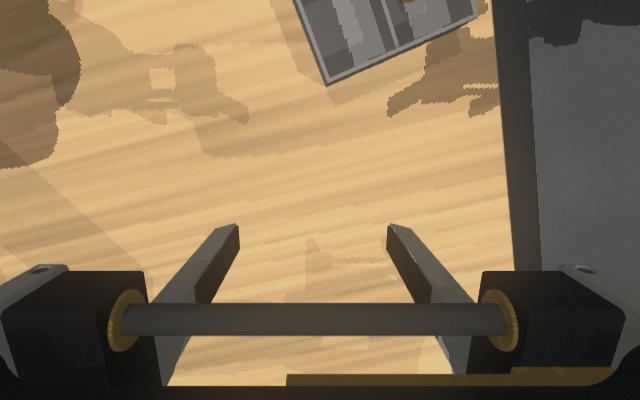

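Top view: elbow at about (222,180) with its tail to the right, socket at (317,218), jar at (452,264), nipple at (170,230), wrench at (435,168). I'll measure these and zoom in.

```bash
cat > h.py <<'E'
import numpy as np, cv2
from scipy.spatial.transform import Rotation as R
def ray(m,uv):
    Rm=R.from_rotvec(m["rvec"]).as_matrix(); d=Rm.T@np.linalg.inv(m["K"])@np.array([uv[0],uv[1],1.]); o=-Rm.T@m["tvec"]; return o,d/np.linalg.norm(d)
def onz(m,uv,z):
    o,d=ray(m,uv); return o+d*(z-o[2])/d[2]
def tri(m1,a,m2,b):
    o,d=ray(m1,a);p,e=ray(m2,b)
    t=np.linalg.lstsq(np.c_[d,-e],p-o,rcond=None)[0]; A=o+t[0]*d;B=p+t[1]*e
    return (A+B)/2,np.linalg.norm(A-B)
E
python3 - <<'E'
from cell import r
from h import *
t=r.camera_model("top")
for n,uv,z in [("elbow",(222,180),.076),("tail",(240,176),.06),("sock",(317,218),.079),("jar",(452,264),.07),("nip",(170,230),.05),("wr",(435,168),.01)]: print(n,onz(t,uv,z).round(4))
im=cv2.imread("pics/top0.png")
cv2.imwrite("pics/z1.png",np.hstack([cv2.resize(im[160:210,190:260],None,fx=6,fy=6,interpolation=2)[:300],cv2.resize(im[193:243,282:352],None,fx=6,fy=6,interpolation=2)])[:,:800])
E
```

```text
elbow [0.6165 0.1888 0.076 ]
tail [0.6281 0.1538 0.06  ]
sock [ 0.541  -0.0161  0.079 ]
jar [ 0.4525 -0.3023  0.07  ]
nip [0.5071 0.3034 0.05  ]
wr [ 0.6645 -0.2808  0.01  ]
```

View pics/z1.png

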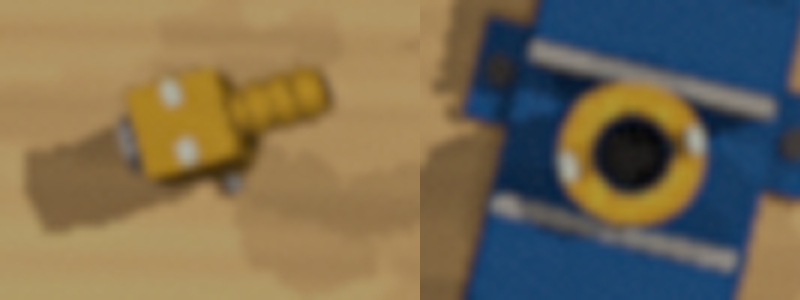

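```bash
cat >> h.py <<'E'
def tool(s):
    q=s["eef_rot"]; return R.from_quat([q[1],q[2],q[3],q[0]]).as_matrix(), s["position"]
def cmd(s,pos,yawy):
    """row numbers to reach pos with tool down, tool y at yaw (deg)"""
    Rt,p=tool(s); a=np.radians(yawy); y=np.array([np.cos(a),np.sin(a),0]); z=np.array([0,0,-1.]); x=np.cross(y,z)
    G=np.c_[x,y,z]; return np.r_[(Rt.T@(np.array(pos)-p))/.5, R.from_matrix(Rt.T@G).as_rotvec()/np.radians(120)].round(4)
def yaw(s):
    Rt,p=tool(s); return np.degrees(np.arctan2(Rt[1,1],Rt[0,1]))
E
python3 - <<'E'
from cell import r
from h import *
s=r.read_state(); m=r.camera_model("wrist"); Rt,p=tool(s)
Rm=R.from_rotvec(m["rvec"]).as_matrix(); o=-Rm.T@m["tvec"]
print("cam in tool",Rt.T@(o-p)," axis",Rt.T@Rm.T[:,2], "yaw",yaw(s))
print(r.camera_model("wrist")["K"][0])
# subpixel from top
im=cv2.imread("pics/top0.png"); hsv=cv2.cvtColor(im,cv2.COLOR_BGR2HSV)
t=r.camera_model("top")
w=((hsv[...,1]<90)&(hsv[...,2]>150)).astype(np.uint8)
for (u0,u1,v0,v1,z) in [(205,250,165,195,.076),(300,335,200,236,.079)]:
    n,l,st,c=cv2.connectedComponentsWithStats(w[v0:v1,u0:u1])
    for i in range(1,n): print(st[i][4],(c[i]+[u0,v0]).round(2),onz(t,c[i]+[u0,v0],z).round(4))
print("go elbow 0.24",cmd(s,[.6165,.1888,.24],15.4))
E
```

```text
cam in tool [ 0.07593255  0.00110307 -0.21302864]  axis [-2.60984338e-01  9.06759633e-05  9.65343031e-01] yaw 75.85879335419533
[303.0129998    0.         312.52273829]
12 [217.92 174.83] [0.6274 0.198  0.076 ]
11 [220.64 184.64] [0.6065 0.1913 0.076 ]
8 [327.5 216. ] [ 0.5458 -0.0381  0.079 ]
9 [306.44 220.22] [0.5357 0.0059 0.079 ]
go elbow 0.24 [-1.1035e+00 -4.8150e-01 -1.3780e-01 -8.0000e-04  3.0000e-04  5.0380e-01]
```

```bash
python3 - <<'E'
from cell import r
from h import *
s=r.read_state()
print(cmd(s,[.34,.27,.18],102.9)); print(cmd(s,[.5407,-.0161,.18],102.9))
E
```

```text
[-5.276e-01 -4.589e-01 -1.760e-02 -8.000e-04 -3.000e-04 -2.253e-01]
[-1.0567e+00 -9.1570e-01 -1.7000e-02 -8.0000e-04 -3.0000e-04 -2.2530e-01]
```

{"op": "step_arm", "data": {
  "motion": [
    [-0.95,-0.82,-0.017,0,0,-0.225,94],
    [-0.95,-0.82,-0.017,0,0,-0.225,94],
    [-0.95,-0.82,-0.017,0,0,-0.225,94],
    [-0.95,-0.82,-0.017,0,0,-0.225,94],
    [-0.95,-0.82,-0.017,0,0,-0.225,94],
    [-0.95,-0.82,-0.017,0,0,-0.225,94],
    [-0.95,-0.82,-0.017,0,0,-0.225,94],
    [-0.95,-0.82,-0.017,0,0,-0.225,94],
    [-0.95,-0.82,-0.017,0,0,-0.225,94],
    [-0.95,-0.82,-0.017,0,0,-0.225,94]
  ]
}}

```text
clock: 1.15
position: [0.4223, 0.1545, 0.1782]
eef_rot: [-0.0, -0.112, 0.994, -0.001]
wrist_force: [1.5, 0.1, 0.6]
opening: 0.0942
```

```bash
python3 - <<'E'
from cell import r
from h import *
s=r.read_state()
print(s["position"],yaw(s),cmd(s,[.5407,-.0161,.115],102.9))
E
```

```text
[0.42231555 0.15447583 0.17817695] 102.85130905045472 [-1.550e-01 -3.851e-01  1.267e-01 -6.000e-04 -3.000e-04 -4.000e-04]
```

{"op": "step_arm", "data": {
  "motion": [
    [-0.155,-0.385,0.0,0,0,0,94],
    [-0.155,-0.385,0.0,0,0,0,94],
    [-0.155,-0.385,0.06,0,0,0,94],
    [-0.155,-0.385,0.126,0,0,0,94],
    [-0.155,-0.385,0.126,0,0,0,94],
    [-0.155,-0.385,0.126,0,0,0,94],
    [-0.155,-0.385,0.126,0,0,0,94],
    [-0.155,-0.385,0.126,0,0,0,94]
  ]
}}

```text
clock: 1.95
position: [0.5408, -0.0151, 0.1164]
eef_rot: [0.0, -0.112, 0.994, -0.001]
wrist_force: [0.3, 0.4, 0.8]
opening: 0.0941
```

```bash
python3 - <<'E'
from cell import r
from h import *
import pickle
s=r.read_state();m=r.camera_model("wrist")
im=r.read_camera("wrist"); pickle.dump((s,m,im),open("sock.pkl","wb"))
print(s["position"],yaw(s),s["qd"].round(3))
cv2.imwrite("pics/w1.png",im[:,:,::-1])
E
```

```text
[ 0.54080921 -0.01511216  0.11636773] 102.91116450848811 [ 0.009 -0.015 -0.004 -0.003 -0.003 -0.002]
```

View pics/w1.png

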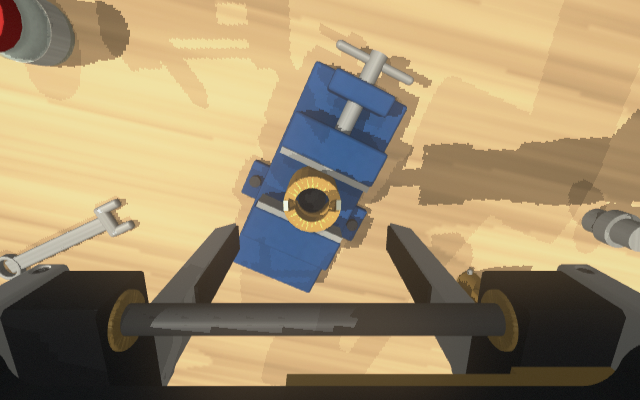

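The wrist view shows the bore at about (312,204), with white slot marks at (286,206) and (339,205). They're nearly level, so the tool's y axis is close to the slot axis. Measuring.

```bash
python3 - <<'E'
from h import *
import pickle
s,m,im=pickle.load(open("sock.pkl","rb"))
c=im[165:245,270:355]; hsv=cv2.cvtColor(c,cv2.COLOR_RGB2HSV)
cv2.imwrite("pics/w1z.png",cv2.resize(c[:,:,::-1],None,fx=7,fy=7,interpolation=0))
w=((hsv[...,1]<70)&(hsv[...,2]>150)).astype(np.uint8)
n,l,st,ce=cv2.connectedComponentsWithStats(w)
Rt,p=tool(s)
for i in range(1,n):
    uv=ce[i]+[270,165]; P=onz(m,uv,.079); print(st[i][4],uv.round(2),P.round(4),(Rt.T@(P-p)).round(4))
E
```

```text
64 [319.77 166.95] [ 0.5079 -0.0155  0.079 ] [0.0322 0.007  0.0373]
48 [338.08 204.67] [0.5364 0.0075 0.079 ] [-0.0007  0.0231  0.0373]
50 [285.  205.5] [ 0.5474 -0.037   0.079 ] [-0.0015 -0.0228  0.0374]
94 [277.56 212.6 ] [ 0.5551 -0.042   0.079 ] [-0.0079 -0.0294  0.0374]
128 [330.16 235.85] [0.566  0.0077 0.079 ] [-0.0296  0.0167  0.0374]
```

View pics/w1z.png

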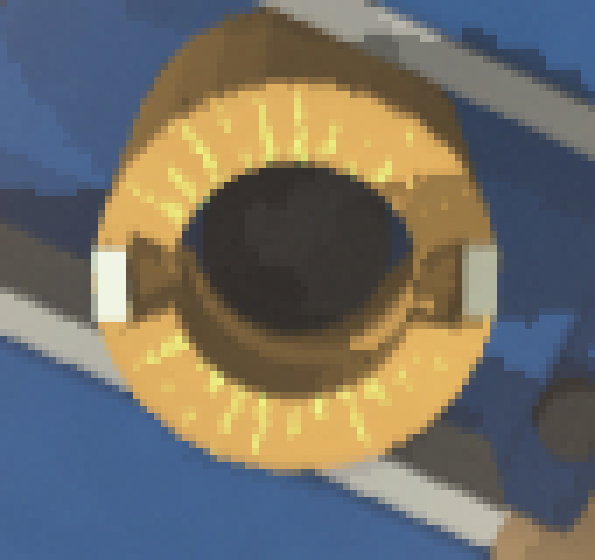

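```bash
python3 - <<'E'
from h import *
import pickle
s,m,im=pickle.load(open("sock.pkl","rb"))
Rt,p=tool(s)
hsv=cv2.cvtColor(im,cv2.COLOR_RGB2HSV)
for uv in [(312,176.3),(312,232),(283.7,205),(341,205),(311.5,188),(311.5,221.5)]:
    P=onz(m,uv,.079); print(uv,(Rt.T@(P-p)).round(4),P.round(4))
print(cmd(s,[.617,.1947,.16],17.8)); print(cmd(s,[.617,.1947,.113],17.8))
E
```

```text
(312, 176.3) [0.0243 0.0006 0.0374] [ 0.5171 -0.02    0.079 ]
(312, 232) [-0.026   0.0005  0.0374] [ 0.566  -0.0088  0.079 ]
(283.7, 205) [-0.001  -0.0239  0.0374] [ 0.5472 -0.0382  0.079 ]
(341, 205) [-0.001   0.0256  0.0373] [0.5361 0.01   0.079 ]
(311.5, 188) [0.0141 0.0001 0.0374] [ 0.5271 -0.0182  0.079 ]
(311.5, 221.5) [-0.0161  0.0001  0.0374] [ 0.5565 -0.0115  0.079 ]
[-2.423e-01  3.749e-01 -8.760e-02 -3.000e-04  7.000e-04  7.093e-01]
[-2.423e-01  3.750e-01  6.400e-03 -3.000e-04  7.000e-04  7.093e-01]
```

{"op": "step_arm", "data": {
  "motion": [
    [-0.1,0.15,-0.05,0,0,0.709,94],
    [-0.242,0.375,-0.05,0,0,0.709,94],
    [-0.242,0.375,-0.05,0,0,0.709,94],
    [-0.242,0.375,-0.05,0,0,0.709,94],
    [-0.242,0.375,-0.05,0,0,0.709,94],
    [-0.242,0.375,0.0,0,0,0.709,94],
    [-0.242,0.375,0.006,0,0,0.709,94],
    [-0.242,0.375,0.006,0,0,0.709,94],
    [-0.242,0.375,0.006,0,0,0.709,94],
    [-0.242,0.375,0.006,0,0,0.709,94]
  ]
}}

```text
clock: 3.0
position: [0.6167, 0.1964, 0.115]
eef_rot: [0.002, 0.585, 0.811, 0.001]
wrist_force: [-0.9, -0.6, 0.6]
opening: 0.0939
```

{"op": "step_arm", "data": {
  "motion": [
    [0,0,0,0,0,0,94],
    [0,0,0,0,0,0,94],
    [0,0,0,0,0,0,94]
  ]
}}

```text
clock: 3.3
position: [0.6168, 0.1971, 0.1159]
eef_rot: [0.002, 0.584, 0.812, 0.001]
wrist_force: [0.8, 0.9, -0.4]
opening: 0.094
```

```bash
python3 - <<'E'
from cell import r
from h import *
import pickle
s=r.read_state();m=r.camera_model("wrist")
im=r.read_camera("wrist"); pickle.dump((s,m,im),open("elb.pkl","wb"))
print(s["position"],yaw(s),s["qd"].round(3),s["clock"])
cv2.imwrite("pics/w2.png",im[:,:,::-1])
c=im[165:265,260:375]; hsv=cv2.cvtColor(c,cv2.COLOR_RGB2HSV)
cv2.imwrite("pics/w2z.png",cv2.resize(c[:,:,::-1],None,fx=6,fy=6,interpolation=0))
w=((hsv[...,1]<70)&(hsv[...,2]>150)).astype(np.uint8)
n,l,st,ce=cv2.connectedComponentsWithStats(w)
Rt,p=tool(s)
for i in range(1,n):
    uv=ce[i]+[260,165]; P=onz(m,uv,.076); print(st[i][4],uv.round(2),P.round(4),(Rt.T@(P-p)).round(4))
E
```

```text
[0.61675856 0.19712452 0.11594184] 18.593252266538503 [-0.008  0.007  0.002 -0.001 -0.001  0.009] 3.3
2 [314.5 180. ] [0.6121 0.2186 0.076 ] [0.0219 0.0022 0.0399]
45 [299. 206.] [0.6067 0.1923 0.076 ] [-0.0013 -0.0113  0.0399]
53 [324.08 206.55] [0.6276 0.1988 0.076 ] [-0.0018  0.0106  0.04  ]
```

View pics/w2.png

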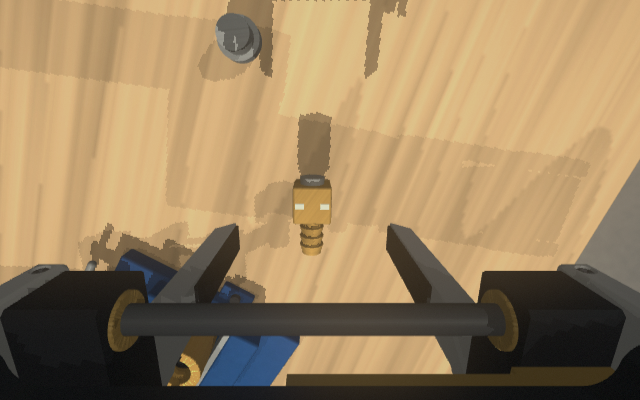

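View pics/w2z.png

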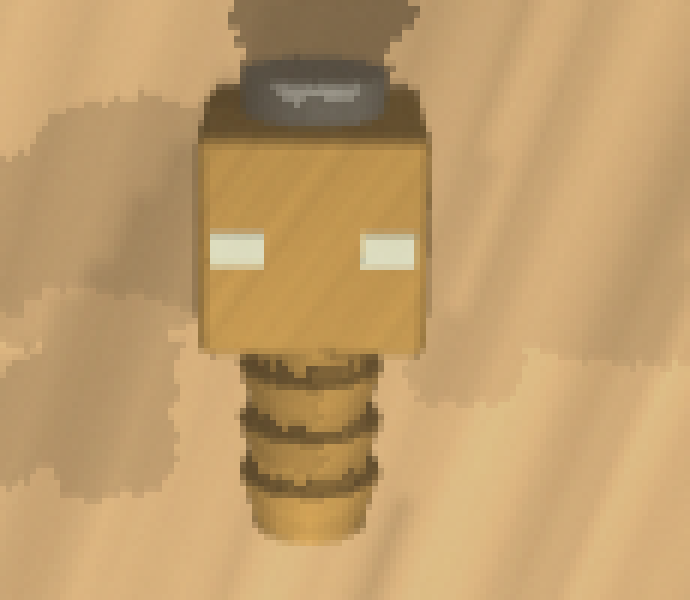

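{"op": "step_arm", "data": {
  "motion": [
    [-0.003,-0.001,0.07,0,0,0,94],
    [-0.003,-0.001,0.13,0,0,0,94],
    [-0.003,-0.001,0.152,0,0,0,94],
    [-0.003,-0.001,0.152,0,0,0,94],
    [-0.003,-0.001,0.152,0,0,0,94]
  ]
}}

```text
clock: 3.85
position: [0.618, 0.1954, 0.0407]
eef_rot: [0.003, 0.584, 0.812, 0.002]
wrist_force: [-0.2, 0.2, 0.4]
opening: 0.0939
```

```bash
python3 - <<'E'
from cell import r
from h import *
s=r.read_state()
print(s["position"],yaw(s),s["wrist_force"])
cv2.imwrite("pics/w3.png",r.read_camera("wrist")[:,:,::-1])
E
```

```text
[0.61796184 0.19542354 0.04070386] 18.564381381856155 [-0.16051955  0.21882444  0.39317395]
```

View pics/w3.png

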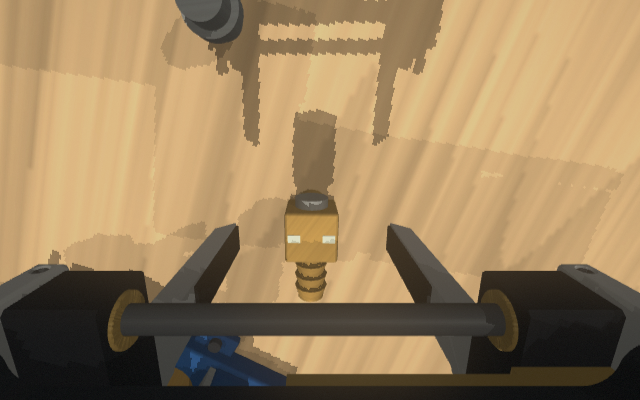

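The elbow sits between the fingers, with stripes at (294,240) and (328,240) and fingertips at 239 and 387. It's centred to within about 1 mm, so I'm closing.

{"op": "step_arm", "data": {
  "motion": [
    [0,0,0,0,0,0,50],
    [0,0,0,0,0,0,40],
    [0,0,0,0,0,0,36],
    [0,0,0,0,0,0,30],
    [0,0,0,0,0,0,20],
    [0,0,0,0,0,0,10],
    [0,0,0,0,0,0,10]
  ],
  "squeeze": 40
}}

```text
clock: 4.6
position: [0.6185, 0.1955, 0.0414]
eef_rot: [0.003, 0.584, 0.812, 0.002]
wrist_force: [-0.5, -0.8, 0.0]
opening: 0.0414
```

{"op": "step_arm", "data": {
  "motion": [
    [0,0,-0.05,0,0,0,10],
    [0,0,-0.12,0,0,0,10],
    [0,0,-0.2,0,0,0,10],
    [0,0,-0.2,0,0,0,10],
    [0,0,-0.2,0,0,0,10]
  ]
}}

```text
clock: 5.1
position: [0.6188, 0.1957, 0.143]
eef_rot: [0.004, 0.584, 0.812, 0.003]
wrist_force: [-0.1, 0.0, -1.7]
opening: 0.01
```

```bash
python3 - <<'E'
from cell import r
from h import *
import pickle
s=r.read_state();m=r.camera_model("wrist")
im=r.read_camera("wrist"); pickle.dump((s,m,im),open("held.pkl","wb"))
print(s["position"],yaw(s),s["wrist_force"],s["clock"],s["opening"])
cv2.imwrite("pics/w4.png",im[:,:,::-1])
cv2.imwrite("pics/s4.png",r.read_camera("scene")[:,:,::-1])
hsv=cv2.cvtColor(im,cv2.COLOR_RGB2HSV)
w=((hsv[...,1]<70)&(hsv[...,2]>150)).astype(np.uint8)
w[:,:280]=0;w[:,345:]=0;w[:225]=0;w[270:]=0
n,l,st,ce=cv2.connectedComponentsWithStats(w)
Rt,p=tool(s)
for i in range(1,n):
    P=onz(m,ce[i],p[2]+.0188+.017); print(st[i],ce[i].round(2),(Rt.T@(P-p)).round(4))
c=im[185:285,255:370]
cv2.imwrite("pics/w4z.png",cv2.resize(c[:,:,::-1],None,fx=6,fy=6,interpolation=0))
E
```

```text
[0.61881244 0.19572558 0.14297654] 18.566844204879366 [-0.05408502  0.00856838 -1.6805414 ] 5.1 0.010036069874801332
```

View pics/w4z.png

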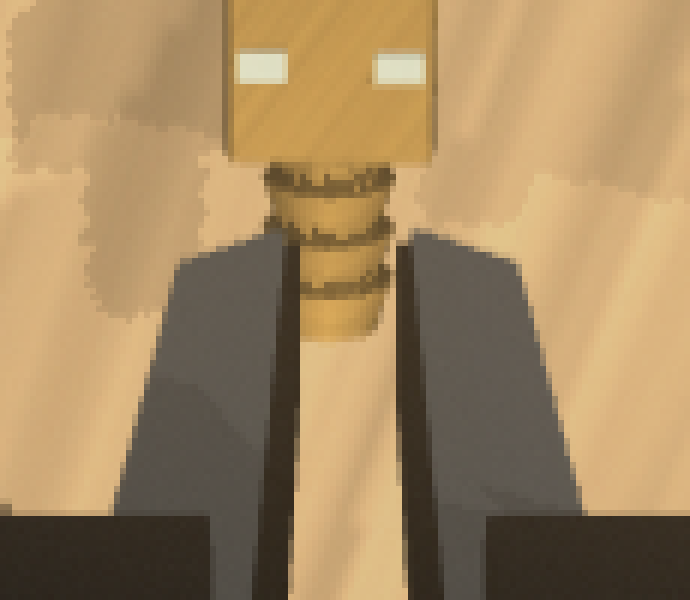

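The fingers are slower than I allowed for and were still at 41 mm when I lifted. The elbow stays standing in place, with its stripes at about (298,196) and (321,196). Re-opening and checking its position.

```bash
python3 - <<'E'
from h import *
import pickle
s,m,im=pickle.load(open("held.pkl","rb"));Rt,p=tool(s)
for uv in [(255+261/6,185+67/6),(255+399/6,185+67/6)]:
    P=onz(m,uv,.076); print(P.round(4),(Rt.T@(P-p)).round(4))
E
```

```text
[0.6072 0.1919 0.076 ] [ 0.0003 -0.0129  0.0669]
[0.6281 0.1988 0.076 ] [0.0002 0.0091 0.0671]
```

{"op": "step_arm", "data": {
  "motion": [
    [0,0,0,0,0,0,70],
    [0,0,0,0,0,0,70],
    [0,0,0,0,0,0,70],
    [0,0,0,0,0,0,70],
    [0,0,0,0,0,0,70],
    [0,0,0,0,0,0,70],
    [0,0,0,0,0,0,70],
    [0,0,0,0,0,0,70]
  ]
}}

```text
clock: 6.0
position: [0.6166, 0.1954, 0.1399]
eef_rot: [0.002, 0.584, 0.812, 0.001]
wrist_force: [-0.7, -0.0, 0.2]
opening: 0.069
```

{"op": "step_arm", "data": {
  "motion": [
    [0,-0.002,0.08,0,0,0,70],
    [0,-0.002,0.16,0,0,0,70],
    [0,-0.002,0.2,0,0,0,70],
    [0,-0.002,0.2,0,0,0,60],
    [0,-0.002,0.2,0,0,0,50],
    [0,-0.002,0.2,0,0,0,40],
    [0,-0.002,0.2,0,0,0,30],
    [0,-0.002,0.2,0,0,0,20],
    [0,-0.002,0.2,0,0,0,20],
    [0,-0.002,0.2,0,0,0,20]
  ]
}}

```text
clock: 7.0
position: [0.6183, 0.1953, 0.0425]
eef_rot: [0.004, 0.584, 0.812, 0.003]
wrist_force: [-0.5, -0.2, 7.3]
opening: 0.0209
```

{"op": "step_arm", "data": {
  "motion": [
    [0,0,0,0,0,0,20],
    [0,0,0,0,0,0,20],
    [0,0,0,0,0,0,20]
  ]
}}

```text
clock: 7.3
position: [0.6183, 0.1954, 0.0427]
eef_rot: [0.004, 0.584, 0.812, 0.003]
wrist_force: [-0.4, -0.4, 2.6]
opening: 0.0202
```

An opening of 20 mm doesn't fit a 34 mm cube, so I need to look.

```bash
python3 - <<'E'
from cell import r
from h import *
s=r.read_state()
cv2.imwrite("pics/w5.png",r.read_camera("wrist")[:,:,::-1])
im=r.read_camera("scene")[110:220,320:440,::-1]
cv2.imwrite("pics/s5.png",cv2.resize(im,None,fx=5,fy=5,interpolation=2))
E
```

```text
(no output)
```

View pics/w5.png

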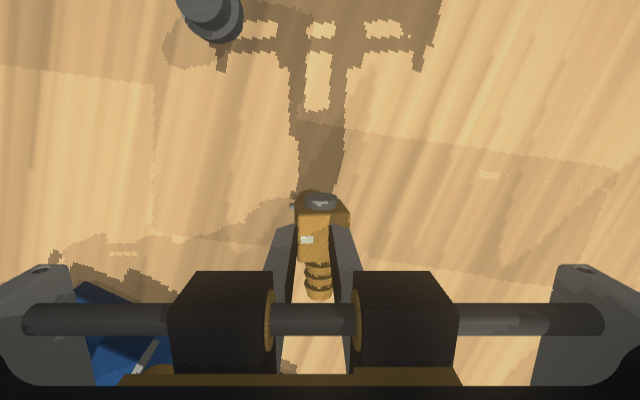

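View pics/s5.png

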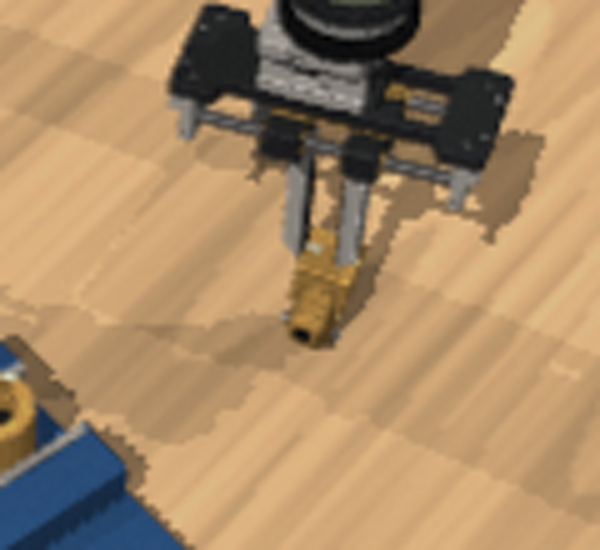

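```bash
python3 - <<'E'
from h import *
im=cv2.imread("pics/w5.png")[180:310,255:385]
cv2.imwrite("pics/w5z.png",cv2.resize(im,None,fx=4.5,fy=4.5,interpolation=0))
E
```

```text
(no output)
```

View pics/w5z.png

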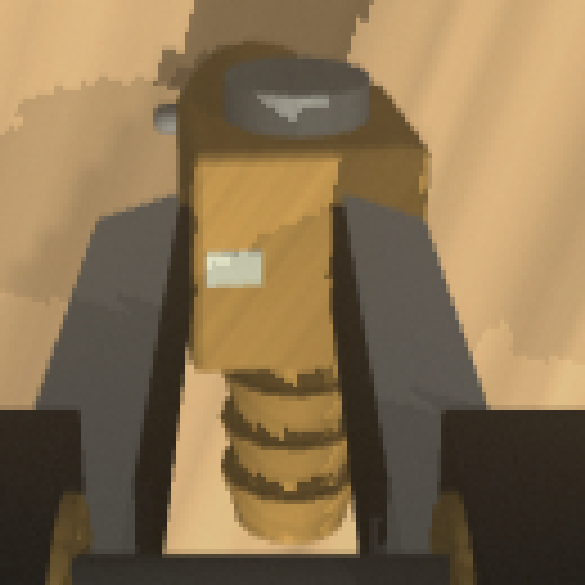

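```bash
python3 - <<'E'
from h import *
from cell import r
t=r.read_camera("top")[:,:,::-1]; s=r.read_camera("scene")[:,:,::-1]
a=cv2.imread("pics/scene0.png")
c=lambda im:cv2.resize(im[145:185,365:405],None,fx=10,fy=10,interpolation=2)
d=cv2.resize(t[155:205,195:245],(400,400),interpolation=2)
cv2.imwrite("pics/c6.png",np.vstack([np.hstack([c(a),c(s)])]))
cv2.imwrite("pics/t6.png",d)
E
```

```text
(no output)
```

View pics/c6.png

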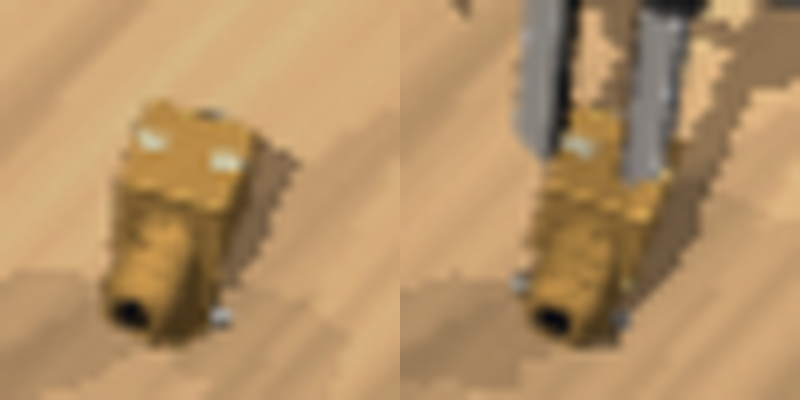

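View pics/t6.png

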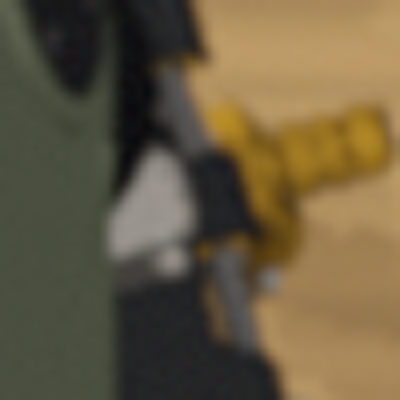

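```bash
python3 - <<'E'
from h import *
from cell import r
s=r.read_state(); Rt,p=tool(s); print(p,yaw(s),s["opening"],s["wrist_force"],s["wrist_torque"],s["clock"])
m=r.camera_model("scene")
def pr(P): 
    q=cv2.projectPoints(np.array([P],float),m["rvec"],m["tvec"],m["K"],None)[0][0,0]; return ((q-[365,145])*10).round(0)
for y in (-.010,.010): print("tip",pr(p+Rt@[0,y,0]))
for y in (-.017,.017):
  for z in (.076,.042):
    for x in(.617+.005,): print("cubeface+x",y,z,pr(np.array([.6173,.1954,z])+Rt@[-.017,y,0]))
E
```

```text
[0.61841424 0.19538229 0.0426889 ] 18.568611475491263 0.020373782916884197 [-0.4177768  -0.06228578  4.14491624] [-0.01858565  0.0952787   0.0246951 ] 7.5
tip [145. 210.]
tip [209. 227.]
cubeface+x -0.017 0.076 [110. 170.]
cubeface+x -0.017 0.042 [102. 244.]
cubeface+x 0.017 0.076 [223. 200.]
cubeface+x 0.017 0.042 [212. 274.]
```

```bash
python3 - <<'E'
from h import *
from cell import r
s=r.read_state(); Rt,p=tool(s)
m=r.camera_model("wrist")
def pr(P): 
    return cv2.projectPoints(np.array([P],float),m["rvec"],m["tvec"],m["K"],None)[0][0,0].round(1)
for z in (0,-.0188,-.034,-.06):
  for x in (-.008,0,.008): print(z,x,pr(p+Rt@[x,-.010,z]),pr(p+Rt@[x,.010,z]), pr(p+Rt@[x,.047,z]))
print("stripes w5 left", Rt.T@(onz(m,(255+233/4.5,180+269/4.5),.076)-p))
print("cube right edge", Rt.T@(onz(m,(255+430/4.5,180+150/4.5),.076)-p),"left",Rt.T@(onz(m,(255+193/4.5,180+158/4.5),.076)-p))
print("cube bottom left", Rt.T@(onz(m,(255+195/4.5,180+370/4.5),.076)-p))
print("lug", onz(m,(255+165/4.5,180+118/4.5),.006), Rt.T@(onz(m,(255+165/4.5,180+118/4.5),.006)-p))
E
```

```text
0 -0.008 [298.4 230.2] [325.  230.2] [374.2 230.3]
0 0 [298.3 220.2] [325.1 220.2] [374.8 220.2]
0 0.008 [298.1 210. ] [325.2 210. ] [375.4 210. ]
-0.0188 -0.008 [297.2 240.4] [326.1 240.4] [379.5 240.4]
-0.0188 0 [297.  229.6] [326.2 229.6] [380.2 229.6]
-0.0188 0.008 [296.9 218.5] [326.3 218.5] [380.9 218.5]
-0.034 -0.008 [296.  249.9] [327.1 249.9] [384.6 250. ]
-0.034 0 [295.8 238.4] [327.2 238.4] [385.4 238.4]
-0.034 0.008 [295.6 226.6] [327.4 226.6] [386.2 226.6]
-0.06 -0.008 [293.5 270.1] [329.2 270.2] [395.2 270.2]
-0.06 0 [293.3 257.1] [329.4 257.1] [396.2 257.2]
-0.06 0.008 [293.  243.8] [329.6 243.8] [397.3 243.8]
stripes w5 left [-0.00123154 -0.00303448 -0.03333636]
cube right edge [ 0.01653014  0.02441361 -0.03314049] left [ 0.0154471  -0.00850777 -0.03343401]
cube bottom left [-0.01705788 -0.0086307  -0.03334094]
lug [0.6024121  0.18943209 0.006     ] [-0.00043888 -0.0173938   0.03653508]
```

The fingers close at TCP z≈0.042, yet the tips appear to rest on top of the cube. In the open-finger picture, the tip edges at (387,224–250) fit a point about 34 mm short of the reported TCP, and the scene view agrees. I'll lift, open and look again.

{"op": "step_arm", "data": {
  "motion": [
    [0,0,-0.05,0,0,0,20],
    [0,0,-0.1,0,0,0,30],
    [0,0,-0.12,0,0,0,50],
    [0,0,-0.12,0,0,0,60],
    [0,0,-0.12,0,0,0,80],
    [0,0,-0.12,0,0,0,80],
    [0,0,-0.12,0,0,0,80],
    [0,0,-0.12,0,0,0,80],
    [0,0,-0.12,0,0,0,80],
    [0,0,-0.12,0,0,0,80]
  ]
}}

```text
clock: 8.5
position: [0.6178, 0.1953, 0.1025]
eef_rot: [0.004, 0.584, 0.812, 0.003]
wrist_force: [0.3, 0.3, -0.1]
opening: 0.0798
```

```bash
python3 - <<'E'
from cell import r
from h import *
import pickle
s=r.read_state();m=r.camera_model("wrist")
im=r.read_camera("wrist"); pickle.dump((s,m,im),open("elb2.pkl","wb"))
print(s["position"],yaw(s),s["qd"].round(3),s["clock"],s["opening"],s["wrist_force"])
c=im[160:270,220:410]; hsv=cv2.cvtColor(c,cv2.COLOR_RGB2HSV)
cv2.imwrite("pics/w7z.png",cv2.resize(c[:,:,::-1],None,fx=4,fy=4,interpolation=0))
w=((hsv[...,1]<70)&(hsv[...,2]>150)).astype(np.uint8)
n,l,st,ce=cv2.connectedComponentsWithStats(w)
Rt,p=tool(s)
for i in range(1,n):
    if st[i][4]<20: continue
    uv=ce[i]+[220,160]; P=onz(m,uv,.076); print(st[i][4],uv.round(2),P.round(4),(Rt.T@(P-p)).round(4))
sc=r.read_camera("scene"); ms=r.camera_model("scene")
cv2.imwrite("pics/s7.png",cv2.resize(sc[100:190,340:430,::-1],None,fx=6,fy=6,interpolation=2))
for z in (0,-.034):
  for y in (-s["opening"]/2,s["opening"]/2):
    q=cv2.projectPoints(np.array([p+Rt@[0,y,z]]),ms["rvec"],ms["tvec"],ms["K"],None)[0][0,0]; print(z,y,((q-[340,100])*6).round())
E
```

```text
[0.61777349 0.19533985 0.10245972] 18.565377028627104 [ 0.002 -0.004 -0.002 -0.    -0.001 -0.001] 8.5 0.07982363382194223 [ 0.30450499  0.25343779 -0.14078016]
45 [298. 209.] [0.607 0.192 0.076] [ 0.0003 -0.0115  0.0264]
45 [325. 209.] [0.6283 0.1991 0.076 ] [0.0003 0.0109 0.0266]
0 -0.039911816910971114 [186. 299.]
0 0.039911816910971114 [346. 341.]
-0.034 -0.039911816910971114 [190. 251.]
-0.034 0.039911816910971114 [353. 293.]
```

View pics/w7z.png

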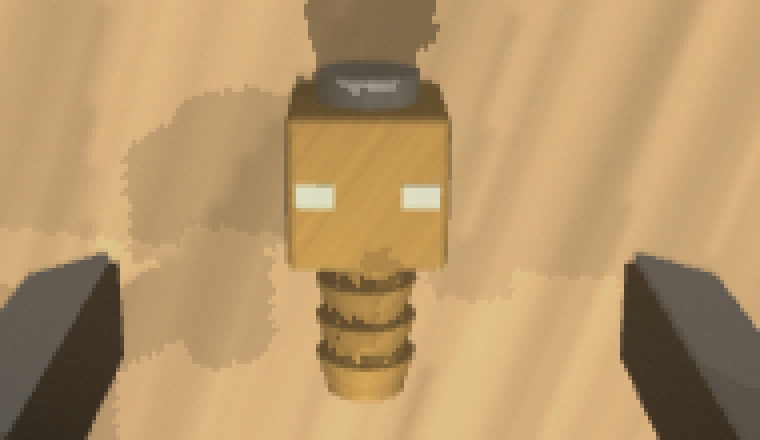

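View pics/s7.png

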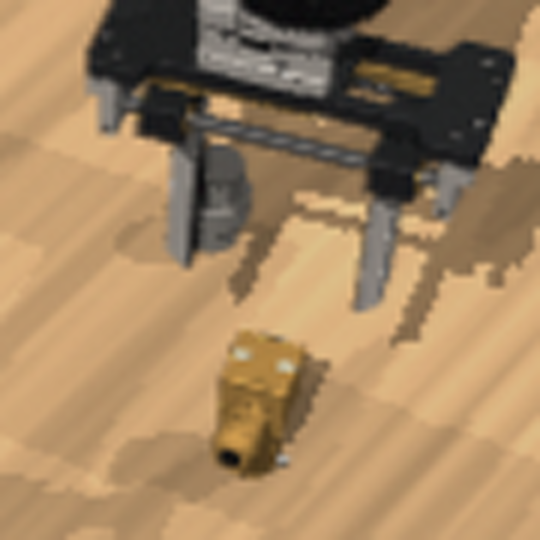

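The elbow is upright again and centred: stripe midpoint in the tool frame is x 0.3 mm, y −0.3 mm. Both the contact height and the views put the real fingertips about 33 mm short of the reported TCP. I'll descend to TCP z≈0.012 and watch the force.

{"op": "step_arm", "data": {
  "motion": [
    [0,0,0.08,0,0,0,80],
    [0,0,0.13,0,0,0,80],
    [0,0,0.15,0,0,0,80],
    [0,0,0.165,0,0,0,80],
    [0,0,0.181,0,0,0,80],
    [0,0,0.181,0,0,0,80]
  ]
}}

```text
clock: 9.2
position: [0.6188, 0.1954, 0.0121]
eef_rot: [0.004, 0.584, 0.812, 0.003]
wrist_force: [-0.2, 0.3, -0.0]
opening: 0.0801
```

```bash
python3 - <<'E'
from cell import r
from h import *
s=r.read_state()
print(s["position"],s["wrist_force"],s["clock"])
c=r.read_camera("wrist")[180:330,200:430,::-1]
cv2.imwrite("pics/w8z.png",cv2.resize(c,None,fx=3.4,fy=3.4,interpolation=0))
sc=r.read_camera("scene")
cv2.imwrite("pics/s8.png",cv2.resize(sc[120:190,340:430,::-1],None,fx=6,fy=6,interpolation=2))
E
```

```text
[0.61879263 0.19542008 0.01207171] [-0.21968587  0.28737827 -0.04480168] 9.2
```

View pics/w8z.png

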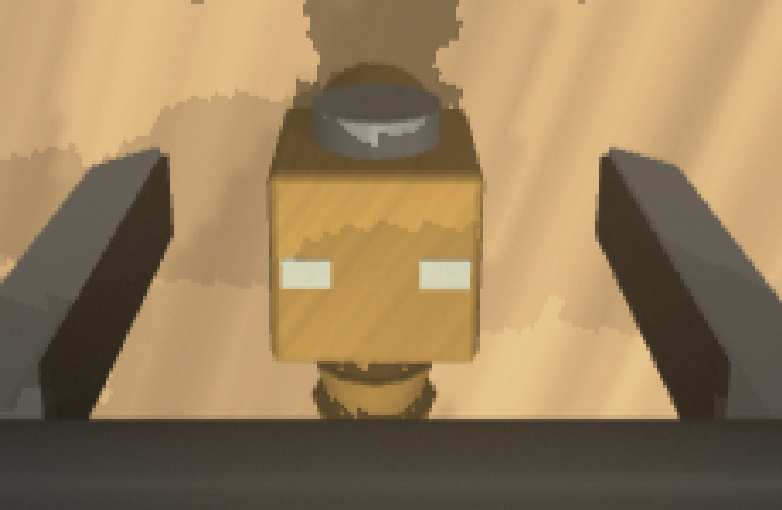

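View pics/s8.png

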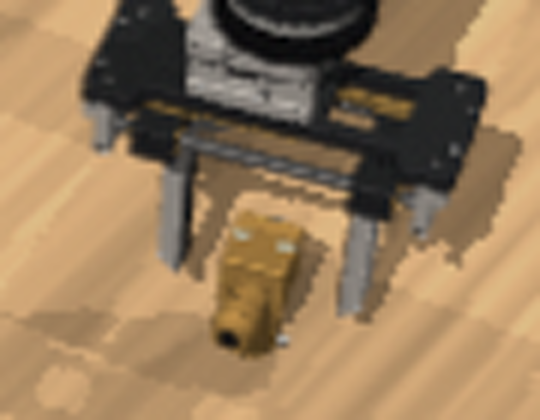

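The fingers now straddle the cube, with its stripes at about (290,260) and (331,260) centred between them. Closing with enough time, squeeze 25.

{"op": "step_arm", "data": {
  "motion": [
    [0,0,0,0,0,0,60],
    [0,0,0,0,0,0,45],
    [0,0,0,0,0,0,40],
    [0,0,0,0,0,0,37],
    [0,0,0,0,0,0,37],
    [0,0,0,0,0,0,36],
    [0,0,0,0,0,0,33],
    [0,0,0,0,0,0,28],
    [0,0,0,0,0,0,28],
    [0,0,0,0,0,0,28]
  ],
  "squeeze": 25
}}

```text
clock: 10.3
position: [0.6191, 0.1954, 0.013]
eef_rot: [0.004, 0.584, 0.812, 0.003]
wrist_force: [-2.1, -0.7, 0.4]
opening: 0.0344
```

{"op": "step_arm", "data": {
  "motion": [
    [0,0,0,0,0,0,28],
    [0,0,0,0,0,0,28],
    [0,0,0,0,0,0,28]
  ],
  "squeeze": 35
}}

```text
clock: 10.6
position: [0.6191, 0.1954, 0.013]
eef_rot: [0.004, 0.584, 0.812, 0.003]
wrist_force: [-1.4, -0.3, 1.3]
opening: 0.0343
```

Held at a 34.3 mm opening. Next I lift 100 mm and look.

{"op": "step_arm", "data": {
  "motion": [
    [0,0,-0.03,0,0,0,28],
    [0,0,-0.1,0,0,0,28],
    [0,0,-0.2,0,0,0,28],
    [0,0,-0.26,0,0,0,28],
    [0,0,-0.26,0,0,0,28],
    [0,0,-0.26,0,0,0,28],
    [0,0,-0.26,0,0,0,28]
  ]
}}

```text
clock: 11.3
position: [0.6155, 0.195, 0.1397]
eef_rot: [0.002, 0.584, 0.812, 0.001]
wrist_force: [-0.4, -0.6, -3.7]
opening: 0.0344
```

```bash
python3 - <<'E'
from cell import r
from h import *
import pickle
s=r.read_state();m=r.camera_model("wrist")
im=r.read_camera("wrist"); pickle.dump((s,m,im),open("held.pkl","wb"))
print(s["position"],yaw(s),s["wrist_force"],s["clock"],s["opening"])
c=im[180:330,200:430,::-1]
cv2.imwrite("pics/w9z.png",cv2.resize(c,None,fx=3.4,fy=3.4,interpolation=0))
sc=r.read_camera("scene")
cv2.imwrite("pics/s9.png",cv2.resize(sc[80:190,330:440,::-1],None,fx=5,fy=5,interpolation=2))
hsv=cv2.cvtColor(im,cv2.COLOR_RGB2HSV)
w=((hsv[...,1]<70)&(hsv[...,2]>150)).astype(np.uint8)
w[:,:280]=0;w[:,345:]=0;w[:240]=0;w[280:]=0
n,l,st,ce=cv2.connectedComponentsWithStats(w)
Rt,p=tool(s)
for i in range(1,n):
    if st[i][4]>10: P=onz(m,ce[i],p[2]+.0638); print(st[i],ce[i].round(2),(Rt.T@(P-p)).round(4))
print(cmd(s,[.5417,-.0145,.15],103.6))
E
```

```text
[0.61551804 0.19499879 0.1397363 ] 18.568117373293077 [-0.38302749 -0.55686189 -3.69085153] 11.3 0.034408725553269716
[327 255  14   9 118] [333.7  259.27] [ 0.0007  0.0121 -0.0638]
[286 256  15   8 120] [293.  259.5] [ 0.0006 -0.0099 -0.0638]
[-0.3502 -0.2733 -0.0209  0.0008  0.0023 -0.7086]
```

View pics/w9z.png

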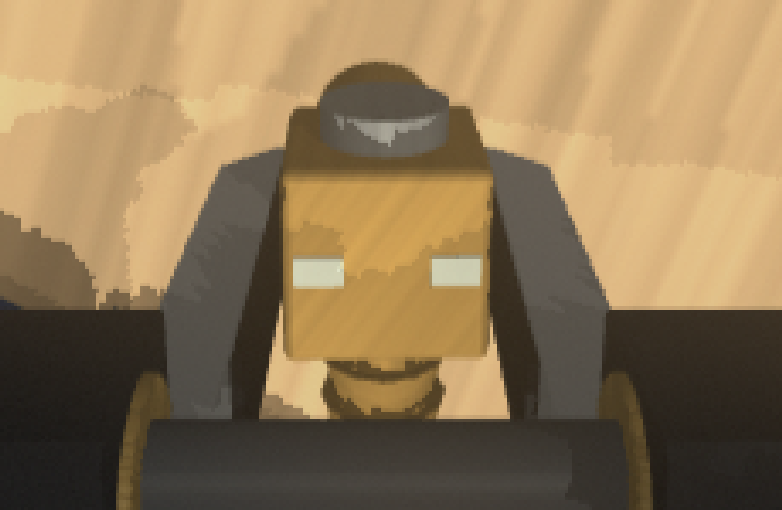

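View pics/s9.png

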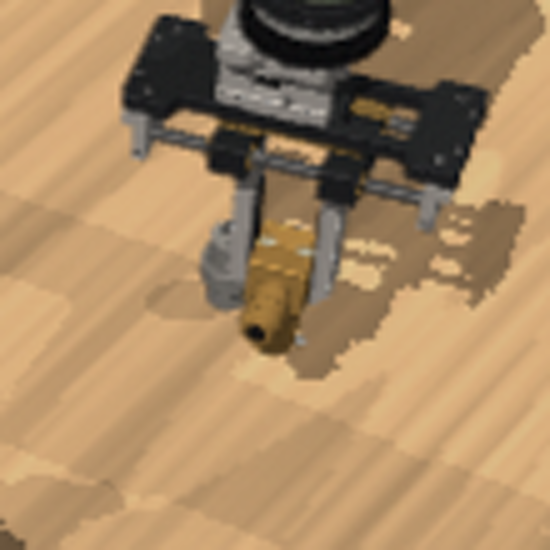

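Held and lifted squarely, weight about 3.7 N down, stripes at tool x +0.6 mm. Next I work out the target over the socket.

```bash
python3 - <<'E'
from cell import r
from h import *
import pickle
s0,m,im=pickle.load(open("sock.pkl","rb")); Rt,p=tool(s0)
t=p+Rt@[-.0016,-.0007,0]; print(t)
s=r.read_state()
print(cmd(s,[t[0],t[1],.125],103.3))
E
```

```text
[ 0.54252517 -0.01543695  0.11636959]
[-3.524e-01 -2.724e-01  2.860e-02  6.000e-04  2.100e-03 -7.061e-01]
```

{"op": "step_arm", "data": {
  "motion": [
    [-0.08,-0.06,-0.01,0,0,-0.07,28],
    [-0.17,-0.13,-0.01,0,0,-0.14,28],
    [-0.26,-0.2,-0.01,0,0,-0.21,28],
    [-0.33,-0.25,-0.01,0,0,-0.28,28],
    [-0.35,-0.272,0.0,0,0,-0.35,28],
    [-0.352,-0.272,0.0,0,0,-0.42,28],
    [-0.352,-0.272,0.0,0.0006,0.002,-0.49,28],
    [-0.352,-0.272,0.01,0.0006,0.002,-0.56,28],
    [-0.352,-0.272,0.02,0.0006,0.002,-0.63,28],
    [-0.352,-0.272,0.028,0.0006,0.002,-0.706,28]
  ]
}}

```text
clock: 12.4
position: [0.5411, -0.0151, 0.123]
eef_rot: [-0.002, -0.114, 0.993, 0.001]
wrist_force: [0.3, 0.1, -2.6]
opening: 0.0339
```

```bash
python3 - <<'E'
from cell import r
from h import *
s=r.read_state()
print(s["position"],yaw(s),s["wrist_force"],s["clock"],s["qpos"])
print(cmd(s,[.5425,-.0154,.106],103.3))
E
```

```text
[ 0.54113585 -0.01506083  0.12296999] 103.09397659158154 [ 0.30884755  0.06813499 -2.61074351] 12.4 [-1.87749078e-01  1.83944027e-01  1.67351152e+00  1.59712190e-05
  1.28784494e+00 -1.98708546e+00]
[-0.0026 -0.0013  0.0339  0.0007 -0.0016 -0.0017]
```

{"op": "step_arm", "data": {
  "motion": [
    [-0.0026,-0.0013,0.02,0,-0.0016,0.0017,28],
    [-0.0026,-0.0013,0.034,0,-0.0016,-0.0017,28],
    [-0.0026,-0.0013,0.034,0,-0.0016,-0.0017,28],
    [-0.0026,-0.0013,0.034,0,-0.0016,-0.0017,28]
  ]
}}

```text
clock: 12.8
position: [0.542, -0.0153, 0.1052]
eef_rot: [-0.001, -0.115, 0.993, 0.001]
wrist_force: [1.0, -0.2, -2.0]
opening: 0.0337
```

```bash
python3 - <<'E'
from cell import r
from h import *
s=r.read_state()
print(s["position"],yaw(s),s["wrist_force"],s["wrist_torque"],s["clock"])
im=r.read_camera("wrist")
cv2.imwrite("pics/w10z.png",cv2.resize(im[170:300,225:400,::-1],None,fx=4.4,fy=4.4,interpolation=0))
sc=r.read_camera("scene"); 
cv2.imwrite("pics/s10.png",cv2.resize(sc[130:230,270:370,::-1],None,fx=6,fy=6,interpolation=2))
E
```

```text
[ 0.54202923 -0.01527467  0.1052485 ] 103.22744470947204 [ 0.99414454 -0.19889512 -2.00388809] [ 0.03126792 -0.01874925  0.03319472] 12.8
```

View pics/w10z.png

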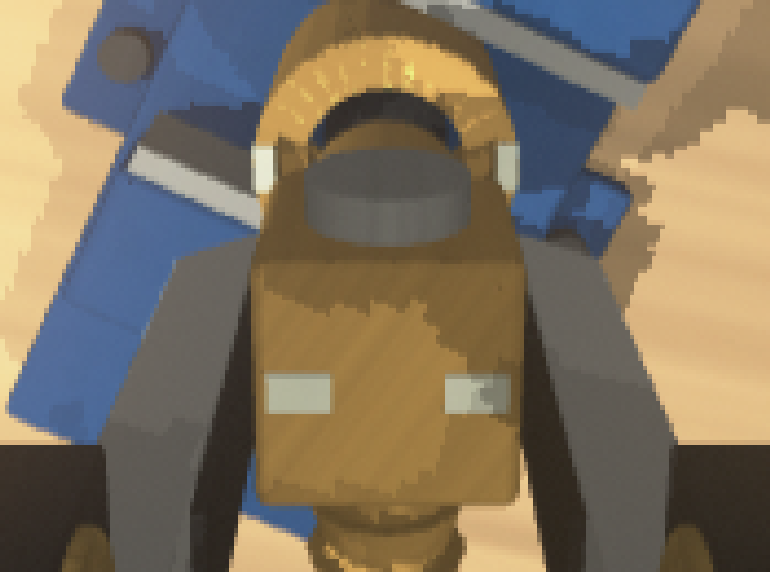

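View pics/s10.png

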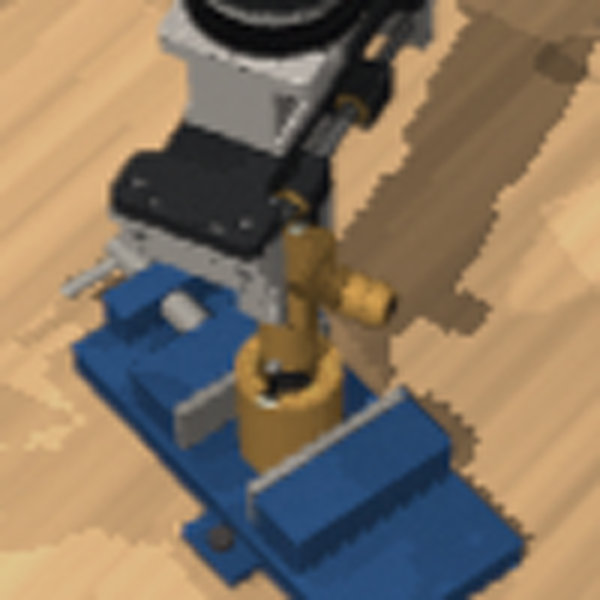

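The wrist view shows the spigot over the bore. The slot marks at zoomed (264,168) and (508,167) have midpoint 386, and the cube edges 253 and 523 have midpoint 388, so sideways alignment is within about 0.3 mm. I'll lower it gently.

{"op": "step_arm", "data": {
  "motion": [
    [-0.001,0,0.01,0,0,0,28],
    [-0.001,0,0.02,0,0,0,28],
    [-0.001,0,0.026,0,0,0,28],
    [-0.001,0,0.03,0,0,0,28]
  ]
}}

```text
clock: 13.3
position: [0.5429, -0.0152, 0.0907]
eef_rot: [-0.0, -0.115, 0.993, 0.001]
wrist_force: [0.1, 0.6, -3.3]
opening: 0.0336
```

```bash
cat > st.py <<'E'
from cell import r
from h import *
s=r.read_state()
Rt,p=tool(s)
tilt=np.degrees(np.arccos(-Rt[2,2]))
print("pos",p.round(4),"yaw",yaw(s).round(2),"F",s["wrist_force"].round(2),"T",s["wrist_torque"].round(3),"t",s["clock"],"q6",s["qpos"][5].round(3),"tilt",tilt.round(2),Rt[:,2].round(4),"op",s["opening"].round(4))
E
python3 st.py
```

```text
Traceback (most recent call last):
  File "st.py", line 6, in <module>
    print("pos",p.round(4),"yaw",yaw(s).round(2),"F",s["wrist_force"].round(2),"T",s["wrist_torque"].round(3),"t",s["clock"],"q6",s["qpos"][5].round(3),"tilt",tilt.round(2),Rt[:,2].round(4),"op",s["opening"].round(4))
                                                                                                                                                                                                   ^^^^^^^^^^^^^^^^^^
AttributeError: 'float' object has no attribute 'round'
```

{"op": "step_arm", "data": {
  "motion": [
    [0,0,0.004,0,0,0,28],
    [0,0,0.008,0,0,0,28],
    [0,0,0.01,0,0,0,28]
  ]
}}

```text
clock: 13.6
position: [0.5427, -0.0152, 0.0854]
eef_rot: [-0.001, -0.115, 0.993, 0.001]
wrist_force: [-0.1, -0.0, -2.3]
opening: 0.034
```

```bash
sed -i 's/s\["opening"\].round(4)/round(s["opening"],4)/' st.py; python3 st.py
```

```text
pos [ 0.5427 -0.0152  0.0854] yaw 103.25 F [-0.11 -0.03 -2.26] T [ 0.01   0.141 -0.008] t 13.6 q6 -1.991 tilt 0.11 [-0.0012  0.0015 -1.    ] op 0.034
```

{"op": "step_arm", "data": {
  "motion": [
    [0,0,0.004,0,0,0,28],
    [0,0,0.008,0,0,0,28],
    [0,0,0.012,0,0,0,28],
    [0,0,0.012,0,0,0,28]
  ]
}}

```text
clock: 14.0
position: [0.5424, -0.0151, 0.079]
eef_rot: [-0.001, -0.115, 0.993, 0.001]
wrist_force: [0.8, 0.2, -3.1]
opening: 0.034
```

```bash
python3 st.py
```

```text
pos [ 0.5424 -0.0151  0.079 ] yaw 103.25 F [ 0.75  0.16 -3.06] T [ 0.053  0.09  -0.003] t 14.0 q6 -1.991 tilt 0.14 [-0.0017  0.0017 -1.    ] op 0.034
```

{"op": "step_arm", "data": {
  "motion": [
    [0,0,0.002,0,0,0,28],
    [0,0,0.004,0,0,0,28],
    [0,0,0.004,0,0,0,28]
  ]
}}

```text
clock: 14.3
position: [0.5424, -0.0151, 0.0769]
eef_rot: [-0.001, -0.115, 0.993, 0.001]
wrist_force: [0.2, -0.6, -3.2]
opening: 0.0338
```

```bash
python3 st.py
```

```text
pos [ 0.5424 -0.0151  0.0769] yaw 103.25 F [ 0.2  -0.6  -3.16] T [ 0.014  0.067 -0.002] t 14.3 q6 -1.991 tilt 0.14 [-0.0017  0.0017 -1.    ] op 0.0338
```

{"op": "step_arm", "data": {
  "motion": [
    [0,0,0.002,0,0,0,28],
    [0,0,0.003,0,0,0,28],
    [0,0,0.003,0,0,0,28]
  ]
}}

```text
clock: 14.6
position: [0.5428, -0.0151, 0.0764]
eef_rot: [-0.0, -0.115, 0.993, 0.001]
wrist_force: [-2.9, 1.3, 4.9]
opening: 0.034
```

```bash
python3 st.py
```

```text
pos [ 0.5428 -0.0151  0.0764] yaw 103.25 F [-2.94  1.29  4.95] T [0.171 0.637 0.009] t 14.6 q6 -1.991 tilt 0.11 [-0.0011  0.0017 -1.    ] op 0.034
```

It's in: the floor is felt at TCP z≈0.0765 with +8 N, exactly where the tip should be 15.5 mm down. I'll raise to mid-play and turn 20° clockwise.

{"op": "step_arm", "data": {
  "motion": [
    [-0.0,0,-0.0018,0,0,0,28],
    [0,0,-0.0018,0,0,0.04,28],
    [0,0,-0.0018,0,0,0.08,28],
    [0,0,-0.0018,0,0,0.12,28],
    [0,0,-0.0018,0,0,0.16,28],
    [0,0,-0.0018,0,0,0.167,28],
    [0,0,-0.0018,0,0,0.167,28]
  ]
}}

```text
clock: 15.3
position: [0.5427, -0.0151, 0.0768]
eef_rot: [-0.001, 0.059, 0.998, 0.001]
wrist_force: [-0.2, 0.4, -3.1]
opening: 0.034
```

```bash
python3 st.py
```

```text
pos [ 0.5427 -0.0151  0.0768] yaw 83.29 F [-0.17  0.37 -3.06] T [0.07  0.049 0.042] t 15.3 q6 -1.642 tilt 0.12 [-0.0012  0.0017 -1.    ] op 0.034
```

{"op": "step_arm", "data": {
  "motion": [
    [0,0,0.0004,0,0,0.02,28],
    [0,0,0.0008,0,0,0.042,28],
    [0,0,0.0012,0,0,0.063,28],
    [0,0,0.0016,0,0,0.0833,28],
    [0,0,0.0016,0,0,0.0833,28]
  ]
}}

```text
clock: 15.8
position: [0.5428, -0.0151, 0.0758]
eef_rot: [-0.001, 0.145, 0.989, 0.001]
wrist_force: [-0.2, -0.5, -2.3]
opening: 0.0338
```

```bash
python3 st.py
```

```text
pos [ 0.5428 -0.0151  0.0758] yaw 73.36 F [-0.2  -0.45 -2.3 ] T [-0.042 -0.004 -0.002] t 15.8 q6 -1.469 tilt 0.11 [-0.001   0.0017 -1.    ] op 0.0338
```

{"op": "step_arm", "data": {
  "motion": [
    [0,0,0.0005,0,0,0.02,28],
    [0,0,0.001,0,0,0.042,28],
    [0,0,0.0015,0,0,0.063,28],
    [0,0,0.002,0,0,0.0833,28],
    [0,0,0.002,0,0,0.0833,28]
  ]
}}

```text
clock: 16.3
position: [0.5427, -0.0151, 0.0747]
eef_rot: [-0.001, 0.23, 0.973, 0.001]
wrist_force: [-0.3, 0.2, -2.4]
opening: 0.0338
```

```bash
python3 st.py
```

```text
pos [ 0.5427 -0.0151  0.0747] yaw 63.46 F [-0.34  0.2  -2.45] T [-0.017  0.012 -0.031] t 16.3 q6 -1.296 tilt 0.12 [-0.0011  0.0017 -1.    ] op 0.0338
```

{"op": "step_arm", "data": {
  "motion": [
    [0,0,0.0005,0,0,0.02,28],
    [0,0,0.001,0,0,0.042,28],
    [0,0,0.0015,0,0,0.063,28],
    [0,0,0.002,0,0,0.0833,28],
    [0,0,0.002,0,0,0.0833,28]
  ]
}}

```text
clock: 16.8
position: [0.5428, -0.0149, 0.0739]
eef_rot: [-0.001, 0.313, 0.95, 0.001]
wrist_force: [-0.9, 1.2, -0.4]
opening: 0.0338
```

```bash
python3 st.py
```

```text
pos [ 0.5428 -0.0149  0.0739] yaw 53.57 F [-0.94  1.23 -0.45] T [0.102 0.129 0.035] t 16.8 q6 -1.124 tilt 0.13 [-0.001  0.002 -1.   ] op 0.0338
```

{"op": "step_arm", "data": {
  "motion": [
    [0,0,0,0,0,0,28],
    [0,0,0,0,0,0,28]
  ]
}}

```text
clock: 17.0
position: [0.5428, -0.0149, 0.074]
eef_rot: [-0.001, 0.312, 0.95, 0.001]
wrist_force: [-0.5, 1.1, -1.4]
opening: 0.0338
```

```bash
python3 st.py
```

```text
pos [ 0.5428 -0.0149  0.074 ] yaw 53.65 F [-0.53  1.1  -1.4 ] T [-0.028  0.179 -0.014] t 17.0 q6 -1.125 tilt 0.12 [-9.0e-04  1.9e-03 -1.0e+00] op 0.0338
```

{"op": "step_arm", "data": {
  "motion": [
    [0,0,0.0005,0,0,0.015,28],
    [0,0,0.001,0,0,0.03,28],
    [0,0,0.0013,0,0,0.05,28],
    [0,0,0.0013,0,0,0.05,28]
  ]
}}

```text
clock: 17.4
position: [0.5428, -0.0149, 0.0736]
eef_rot: [-0.001, 0.361, 0.933, 0.001]
wrist_force: [-0.9, 0.3, 0.5]
opening: 0.0335
```

```bash
python3 st.py
```

```text
pos [ 0.5428 -0.0149  0.0736] yaw 47.69 F [-0.92  0.3   0.46] T [ 0.03   0.307 -0.009] t 17.4 q6 -1.021 tilt 0.12 [-0.001   0.0019 -1.    ] op 0.0335
```

The upward force rises about 3 N per mm from TCP z≈0.0746, which fits the seal, since the floor would be at 0.0729. I'll turn further at mid-play to confirm the onset.

{"op": "step_arm", "data": {
  "motion": [
    [0,0,0.001,0,0,0.02,28],
    [0,0,0.002,0,0,0.04,28],
    [0,0,0.003,0,0,0.055,28],
    [0,0,0.0038,0,0,0.07,28],
    [0,0,0.0038,0,0,0.07,28],
    [0,0,0.0038,0,0,0.07,28]
  ]
}}

```text
clock: 18.0
position: [0.5429, -0.0151, 0.0724]
eef_rot: [-0.001, 0.427, 0.904, 0.001]
wrist_force: [-3.8, 0.7, 4.3]
opening: 0.0335
```

```bash
python3 st.py
```

```text
pos [ 0.5429 -0.0151  0.0724] yaw 39.38 F [-3.81  0.69  4.33] T [-0.011  0.706 -0.033] t 18.0 q6 -0.876 tilt 0.1 [-8.0e-04  1.5e-03 -1.0e+00] op 0.0335
```

{"op": "step_arm", "data": {
  "motion": [
    [0,0,-0.0005,0,0,0,28],
    [0,0,-0.001,0,0,0,28],
    [0,0,-0.001,0,0,0,28]
  ]
}}

```text
clock: 18.3
position: [0.5428, -0.015, 0.0728]
eef_rot: [-0.001, 0.427, 0.904, 0.001]
wrist_force: [-2.6, 0.4, 1.1]
opening: 0.0337
```

```bash
python3 st.py
```

```text
pos [ 0.5428 -0.015   0.0728] yaw 39.41 F [-2.61  0.41  1.09] T [ 0.055  0.398 -0.037] t 18.3 q6 -0.877 tilt 0.11 [-0.001   0.0016 -1.    ] op 0.0337
```

{"op": "step_arm", "data": {
  "motion": [
    [0,0,-0.0005,0,0,0,28],
    [0,0,-0.001,0,0,0,28],
    [0,0,-0.001,0,0,0,28]
  ]
}}

```text
clock: 18.6
position: [0.5428, -0.015, 0.0729]
eef_rot: [-0.001, 0.427, 0.904, 0.001]
wrist_force: [-0.3, 1.0, -1.3]
opening: 0.0338
```

```bash
python3 st.py
```

```text
pos [ 0.5428 -0.015   0.0729] yaw 39.41 F [-0.29  1.   -1.26] T [-0.007  0.082 -0.001] t 18.6 q6 -0.877 tilt 0.11 [-0.001   0.0017 -1.    ] op 0.0338
```

The roof at 64° is felt at z≈0.0728, matching the thread formula (0.0727). The seal onset at 0.0747 puts first touch against the roof at about 48°, so the goal is about 78°. Turning the last 14.3°.

{"op": "step_arm", "data": {
  "motion": [
    [0,0,0.0015,0,0,0.015,28],
    [0,0,0.0025,0,0,0.035,28],
    [0,0,0.0032,0,0,0.055,28],
    [0,0,0.004,0,0,0.075,28],
    [0,0,0.0048,0,0,0.095,28],
    [0,0,0.0053,0,0,0.11,28],
    [0,0,0.0055,0,0,0.119,28],
    [0,0,0.0055,0,0,0.119,28]
  ]
}}

```text
clock: 19.4
position: [0.5429, -0.0153, 0.0712]
eef_rot: [-0.001, 0.536, 0.844, 0.0]
wrist_force: [-3.5, -0.4, 5.7]
opening: 0.0335
```

```bash
python3 st.py
```

```text
pos [ 0.5429 -0.0153  0.0712] yaw 25.14 F [-3.52 -0.36  5.72] T [-0.106  0.702  0.09 ] t 19.4 q6 -0.627 tilt 0.08 [-9.e-04  1.e-03 -1.e+00] op 0.0335
```

{"op": "step_arm", "data": {
  "motion": [
    [0,0,0.0008,0,0,0,28],
    [0,0,0.0016,0,0,0,28],
    [0,0,0.0016,0,0,0,28]
  ]
}}

```text
clock: 19.7
position: [0.5429, -0.0154, 0.0712]
eef_rot: [-0.001, 0.536, 0.844, 0.0]
wrist_force: [-3.5, -0.4, 5.2]
opening: 0.0339
```

```bash
python3 st.py; python3 - <<'E'
from cell import r
from h import *
s=r.read_state();m=r.camera_model("wrist");im=r.read_camera("wrist")
cv2.imwrite("pics/w11z.png",cv2.resize(im[170:300,225:400,::-1],None,fx=4.4,fy=4.4,interpolation=0))
hsv=cv2.cvtColor(im,cv2.COLOR_RGB2HSV)
w=((hsv[...,1]<70)&(hsv[...,2]>120)).astype(np.uint8)
w[:,:280]=0;w[:,345:]=0;w[:240]=0;w[280:]=0
n,l,st,ce=cv2.connectedComponentsWithStats(w);Rt,p=tool(s)
for i in range(1,n):
    if st[i][4]>10: P=onz(m,ce[i],p[2]+.0638); print(st[i],ce[i].round(2),(Rt.T@(P-p)).round(4))
E
```

```text
pos [ 0.5429 -0.0154  0.0712] yaw 25.15 F [-3.5  -0.38  5.15] T [0.077 0.821 0.09 ] t 19.7 q6 -0.627 tilt 0.07 [-1.e-03  8.e-04 -1.e+00] op 0.0339
[285 255  15   9 128] [292.38 258.95] [ 0.0007 -0.0101 -0.0638]
[326 255  15   9 131] [332.79 258.96] [ 0.0008  0.0117 -0.0638]
```

View pics/w11z.png

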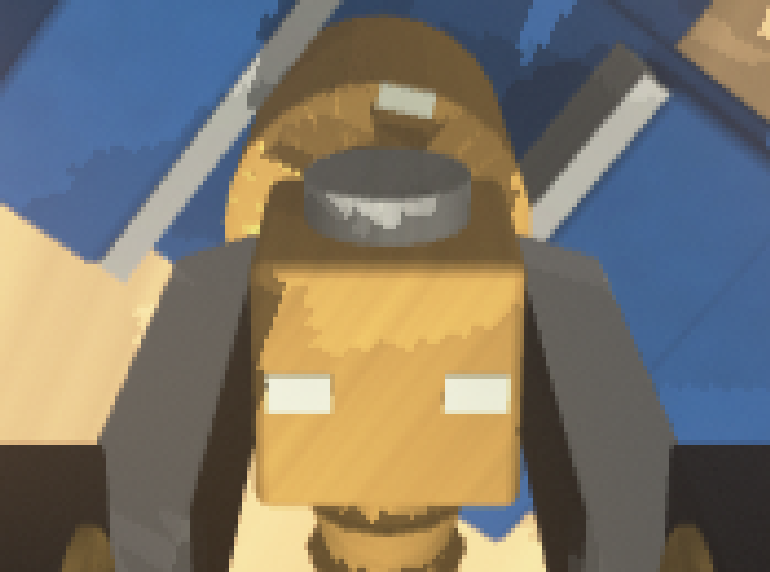

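No slip in the grip (stripes unchanged at 292 and 333). The arm gives about 1 mm under load, so I'll press a little lower to check the seal force inside the play.

{"op": "step_arm", "data": {
  "motion": [
    [0,0,0.0016,0,0,0,28],
    [0,0,0.0026,0,0,0,28],
    [0,0,0.003,0,0,0,28],
    [0,0,0.003,0,0,0,28]
  ]
}}

```text
clock: 20.15
position: [0.543, -0.0154, 0.0711]
eef_rot: [-0.001, 0.536, 0.844, -0.0]
wrist_force: [-5.8, 1.0, 8.9]
opening: 0.0335
```

```bash
python3 st.py
```

```text
pos [ 0.543  -0.0154  0.0711] yaw 25.16 F [-5.77  0.98  8.93] T [0.069 1.065 0.042] t 20.15 q6 -0.627 tilt 0.07 [-1.1e-03  6.0e-04 -1.0e+00] op 0.0335
```

The seal reads about 11.7 N inside the play, which agrees with the estimate. Unloading the arm, then letting go.

{"op": "step_arm", "data": {
  "motion": [
    [0,0,0,0,0,0,28],
    [0,0,0,0,0,0,28],
    [0,0,0,0,0,0,28]
  ]
}}

```text
clock: 20.45
position: [0.5429, -0.0154, 0.0713]
eef_rot: [-0.001, 0.536, 0.844, -0.0]
wrist_force: [-3.2, 1.0, 5.6]
opening: 0.0343
```

```bash
python3 st.py
```

```text
pos [ 0.5429 -0.0154  0.0713] yaw 25.17 F [-3.19  0.99  5.58] T [ 0.053  0.702 -0.04 ] t 20.45 q6 -0.627 tilt 0.08 [-1.2e-03  7.0e-04 -1.0e+00] op 0.0343
```

{"op": "step_arm", "data": {
  "motion": [
    [0,0,0,0,0,0,36],
    [0,0,0,0,0,0,42],
    [0,0,0,0,0,0,50],
    [0,0,0,0,0,0,60],
    [0,0,0,0,0,0,60],
    [0,0,0,0,0,0,60],
    [0,0,0,0,0,0,60]
  ]
}}

```text
clock: 21.15
position: [0.543, -0.0154, 0.0713]
eef_rot: [-0.001, 0.536, 0.844, 0.0]
wrist_force: [-0.0, 0.6, -0.0]
opening: 0.0601
```

```bash
python3 st.py; python3 - <<'E'
from cell import r
from h import *
s=r.read_state();m=r.camera_model("wrist");im=r.read_camera("wrist")
cv2.imwrite("pics/w12z.png",cv2.resize(im[170:300,225:400,::-1],None,fx=4.4,fy=4.4,interpolation=0))
hsv=cv2.cvtColor(im,cv2.COLOR_RGB2HSV)
w=((hsv[...,1]<70)&(hsv[...,2]>120)).astype(np.uint8)
w[:,:280]=0;w[:,345:]=0;w[:240]=0;w[280:]=0
n,l,st,ce=cv2.connectedComponentsWithStats(w);Rt,p=tool(s)
for i in range(1,n):
    if st[i][4]>10: P=onz(m,ce[i],p[2]+.0638); print(st[i],ce[i].round(2),(Rt.T@(P-p)).round(4))
E
```

```text
pos [ 0.543  -0.0154  0.0713] yaw 25.17 F [-0.03  0.55 -0.03] T [-0.066  0.045 -0.023] t 21.15 q6 -0.628 tilt 0.08 [-1.1e-03  7.0e-04 -1.0e+00] op 0.0601
[325 253  15   9 134] [332.05 257.03] [ 0.0019  0.0113 -0.0638]
[285 254  14   8 112] [291.5 257.5] [ 0.0016 -0.0106 -0.0638]
```

View pics/w12z.png

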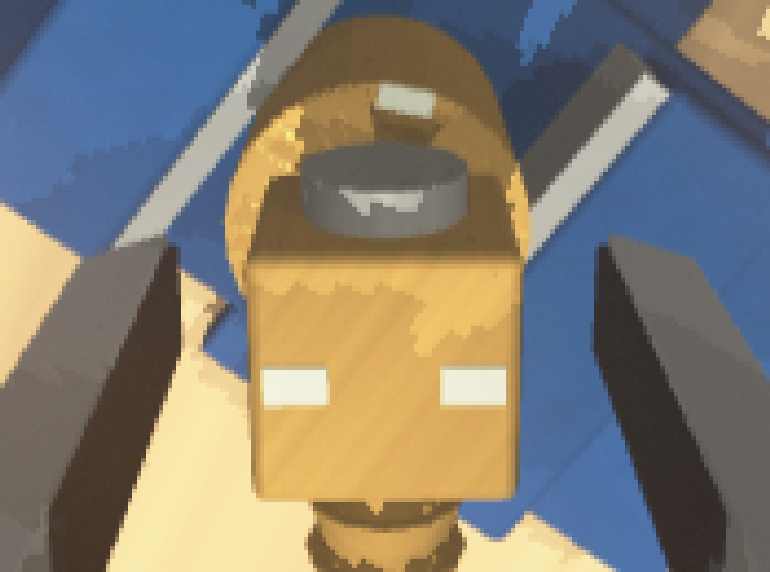

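The elbow stayed put after letting go: stripes moved about 1 mm and turned under 1°. Backing straight off, then a last look.

{"op": "step_arm", "data": {
  "motion": [
    [0,0,0,0,0,0,75],
    [0,0,0,0,0,0,75],
    [0,0,-0.04,0,0,0,75],
    [0,0,-0.1,0,0,0,75],
    [0,0,-0.18,0,0,0,75],
    [0,0,-0.24,0,0,0,75],
    [0,0,-0.24,0,0,0,75],
    [0,0,-0.24,0,0,0,75]
  ]
}}

```text
clock: 22.0
position: [0.5435, -0.0155, 0.1917]
eef_rot: [0.0, 0.536, 0.844, 0.0]
wrist_force: [0.6, -0.3, 0.3]
opening: 0.075
```

```bash
python3 st.py; python3 - <<'E'
from cell import r
from h import *
s=r.read_state();m=r.camera_model("wrist");im=r.read_camera("wrist")
cv2.imwrite("pics/w13.png",im[:,:,::-1])
hsv=cv2.cvtColor(im,cv2.COLOR_RGB2HSV)
w=((hsv[...,1]<70)&(hsv[...,2]>120)).astype(np.uint8)
w[:,:270]=0;w[:,355:]=0;w[:170]=0;w[260:]=0
n,l,st,ce=cv2.connectedComponentsWithStats(w);Rt,p=tool(s)
for i in range(1,n):
    if 10<st[i][4]<200: P=onz(m,ce[i],.079-.0192+.076); print(st[i],ce[i].round(2),P.round(4))
sc=r.read_camera("scene"); 
cv2.imwrite("pics/s13.png",cv2.resize(sc[130:230,270:370,::-1],None,fx=6,fy=6,interpolation=2))
E
```

```text
pos [ 0.5435 -0.0155  0.1917] yaw 25.17 F [ 0.62 -0.28  0.31] T [-0.081  0.024  0.046] t 22.0 q6 -0.628 tilt 0.03 [ 3.e-04  4.e-04 -1.e+00] op 0.075
[270 170  21  31 173] [278.82 182.49] [ 0.5095 -0.0137  0.1358]
[331 170  21  26 127] [340.54 179.79] [0.5592 0.0124 0.1358]
[306 172  11   6  38] [311.95 173.58] [0.5333 0.0065 0.1358]
[296 195   9   5  45] [300. 197.] [ 0.5326 -0.018   0.1358]
[320 195   8   5  40] [323.5 197. ] [ 0.5522 -0.0088  0.1358]
[282 211  19  14  23] [290.83 217.35] [ 0.5331 -0.0397  0.1358]
[324 234  31  17  36] [340.   241.28] [ 0.5856 -0.0417  0.1358]
```

View pics/w13.png

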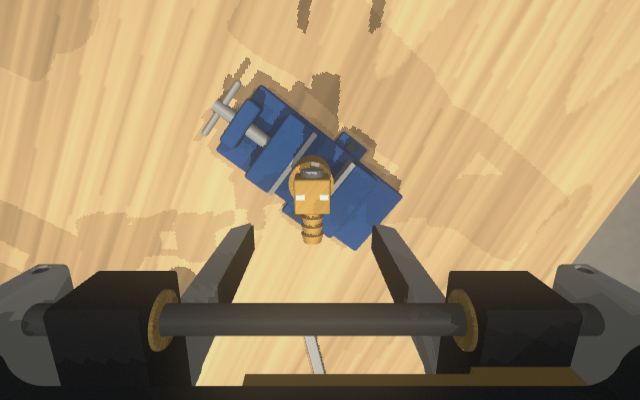

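View pics/s13.png

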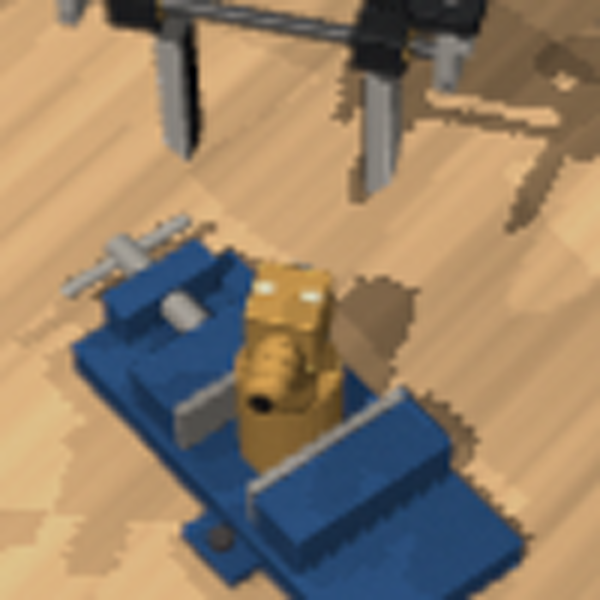

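The elbow stands upright and seated. Its stripes at (300,197) and (323.5,197) give a centre of (0.5424, −0.0134), within 2 mm of the bore axis, and a yaw of 25°, unchanged since release. Handing in.

```bash
python3 -c "
from cell import r
print(r.close_job())"
```

```text
the job is handed in; nothing more can be done
None
```

I screwed the elbow into the fitting, stopped about 30° past first seal contact, let go and handed the job in at about 22 s. No verdict was reported.

- **Insertion:** The lugs went down through the slots onto the thread floor, felt at reported TCP z 0.0765 (+8 N). That matches a tip 15.5 mm below the mouth.
- **Seal and stop angle:** The seal began to push back at TCP z of about 0.0747. By the thread geometry that puts first touch against the roof at roughly 48° past the slot. I stopped at 78°, where the hand felt about 11.7 N of seal push (target 11 N, allowed 7 to 15 N). The onset is uncertain by about 0.2 mm, or 2 to 3°.
- **After release:** In the pictures the elbow stands upright, centred within about 2 mm of the bore axis. It turned less than 1° on release. I could not measure the seal force directly after letting go.

**What disagreed:**
- **Fingertip position:** The real fingertips appeared to sit about 33 mm short of the reported TCP. My first two grasps closed above and on top of the cube, pressing it with about 7 N. It stayed standing and the third grasp held.
- **Sideways load while pressing:** While I pressed on the seal there was a sideways force of up to about 6 N. It dropped to zero on release, and the elbow shifted about 1 mm within its play.

I did not go near the jar, nipple or wrench, though I did not measure them again at the end.

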